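Catch the falling lid of the torch-parts case and let it down shut

TASK

Close the torch-parts case without letting its lid slam: tip the upright lid towards you with a fingertip until it starts to fall, catch it from beneath on the outside of a finger while it is still about half open and keep it still there for half a second, then lower it slowly on the finger until it is fully shut, and take the hand away. Do not grip, squeeze or force the lid or the case, and leave the things standing beside it where they are.

Things in the scene. Friction and masses are not known exactly. Their poses are not given: they have to be found in the camera images.
- case: Black case of torch parts (brass collets, clay-coloured nozzles), fixed to the bench: 110 mm deep (its x), 140 mm wide (its y), 100 mm high (z). Origin: centre of its underside, on the bench. Its x axis points from its front, which faces the robot (up to 20 degrees askew), to the hinge side; z up. The lid is hinged at the top of the far side, 55 mm from the origin along +x.
- lid (a joint): Opening of the red lid in rad: 0 shut (level), 1.57 upright, 1.95 fully back. Stiff, damped hinge: the lid starts at 1.54 to 1.65 and stays there; pulled forward below 1.35 to 1.25 it falls by itself, slowly at first (0.7 to 1.8 s from 1.15 to 0.8), then up to 0.7 to 1.1 rad/s, and slams shut unless carried. Carrying it at its edge takes about 1 N. Gentle closing is under 0.4 rad/s.
- lid_edge (a point): Middle of the lid's free edge (yellow stripe), on the face that is underneath when shut and faces the robot when upright. Flat plate, 135 mm from hinge to this edge, 140 mm wide, 8 mm thick, about 0.2 kg. Shut, this edge overhangs the case's front by 25 mm, 100 mm above the bench: a fingertip sloping 35 to 45 degrees off plumb, from the robot's side can stay under this lip until the lid is shut.
- lid_hinge (a point): Middle of the lid's hinge line, at the top of the case's far side, 100 mm above the bench. It keeps its place.
- paste_jar: White jar with black cap, 60 mm across, 70 mm high, loose, standing to one side of the case. Origin: centre of its underside. Not to be moved.
- tube_offcut: Offcut of aluminium tube standing on end, 48 mm across, 90 mm high, loose, to one side of the case. Origin: centre of its underside. Not to be moved.
- weld_block: Dark steel block 50 x 50 mm, 60 mm high, loose, to one side of the case. Origin: centre of its underside. Not to be moved.
Mind the look-alikes: they are no part of the job. Of the things shaped like the case, the black one is meant.

How it is judged:
By the outcome, as a careful person would: the job done as asked, in the order asked, and still so for the second after the job is handed in, with the robot touching nothing.
It also fails if it takes over 48 s, if anything falls off the work surface, if the arm or the gripper's body presses on something with over 40 N, if the wrist force passes 120 N, or if a joint passes its speed limit or range.

ROBOT

A 6-joint arm with a two-finger parallel gripper is mounted at the origin on the work surface. World frame = base frame: x ahead of the robot, y to its left, z up, the work surface at z = 0. Lengths are in m, angles in rad, forces in N, time in s.
With the tool pointing down it reaches from about 0.25 to 0.775 m from the base axis. Payload 4 kg.
Tool frame: the origin (TCP) lies between the finger pads; the fingertips stand 25 mm ahead of it and the grasp point (between the pads) lies 6 mm ahead of it (robot.tip_reach is the z of the fingertips in the tool frame, in m); z points along the fingers, y is the line along which they close (so a half turn about z gives the same grasp; the last joint's range is limited). The gripper opens to 94 mm and grips with 3 to 60 N. Pads are 16 mm wide; open, the fingers measure 119 mm over their backs; the gripper's body (75 mm by 177 mm) begins 78 mm behind the grasp point.
Start: joints at [1.01, 0.087, 1.371, -0, 1.684, -0.103], TCP at [0.243, 0.493, 0.231] pointing down, gripper open.
Joint ranges: [-3.1, 3.1], [-0.76, 2.03], [0.27, 2.55], [-1.08, 4.22], [0.17, 2.65], [-2.57, 2.57]. Speed limits (rad/s): [2.79, 2.79, 3.14, 3.14, 3.14, 3.14].

INTERFACE

Orientations are given as [roll, pitch, yaw] about the fixed x, y, z axes, in that order (R = Rz(yaw) Ry(pitch) Rx(roll)).
In Python, from bench import robot gives the robot as it stands. The module is installed in compiled form; this text tells all that it offers.
- The arm moves only by the shell command python3 -m handwheel 'ROWS'. ROWS is JSON, a list of rows, each a list of 3 entries, a list of its own where there are three numbers: the turn, a rotation vector about the world's x, y, z in units of 90 degrees (1.0 is 90 degrees), then the shift along the world's x, y, z in units of 0.05 m (1.0 is 0.05 m), then the closure, from 0 (fully open) to 1 (shut). A call has 1 to 5 rows; each row shifts and turns the commanded pose from where the row before left it; what a row does not reach is not made up. A row lasts 1/10 s, in which the tool goes at most 50 mm and 8.59 degrees, less where a joint would pass 70% of its speed; a pose out of reach is approached as far as the arm can. A call with a number of a shift or a turn outside -1 to 1 is refused whole. A call with a gripper value outside its range is refused whole. The fingers move at their own pace and stop on an object; the grip force is fixed at half the most. Time passes only in rows, so rows that do not move let the fingers close. It gives the time, the measured TCP pose, the force, the opening and the grip force at its end, in the units of the state.
- robot.get_obs(): the state, without advancing time (a new reading comes with each control period).
- robot.snapshot(name): name is "scene" or "top"; returns (picture, depth): 480x640x3 uint8, red, green, blue; 480x640 float32, m along the optical axis (not along the pixel's ray), 0 where there is no reading.
- robot.calibration(name): a dict with "mtx" (3x3 intrinsics, pixels), "extrinsics" (4x4, takes a point from camera to world coordinates). Camera axes: x right, y down, z forward; pixel columns grow to the right and rows downward; lengths in m; the calibration is good to about 2 mm. A picture is of the moment at which its call begins. calibration takes no time and is no camera call.
- robot.close_job(): hands the job in; it is judged then, once.
Trained networks look in the newest picture that a camera, given by its name, has taken for a name from the list of things; names that differ only in an ending like _2 or _b are one class to them, and where a whole thing is asked for, a point or a joint stands for the part that bears it (a point fixed in the world has none). Each returns a list of dicts, best first, with "p" (0 to 1); they miss things now and then, are a little off and sometimes report something else, mostly with a low value. They report only what shows in the picture. A call takes as long as a camera call. They do not tell look-alikes from the thing itself.
- robot.boxes_of(query, camera): "bbox" ([left, top, right, bottom] in pixels, round what is visible of it).
The state is a dict: "time": time; "joint_positions": joint angles; "qvel": joint speeds; "joint_torque": joint torques, N m; "tool_pos": TCP position; "ee_rot": TCP orientation; "wrist_force": force on the tool from outside, world axes, zero at the start; "wrist_torque": the same for the moment, N m; "width": finger opening in m; "finger_force": force on a finger pad.
Only numpy, scipy, OpenCV 4.12 (cv2) and the standard library are available. Lean on these libraries where they do the work, as an engineer would, in place of code of your own. Each camera call takes 0.05 s, during which the arm holds its last target. There are 200 camera calls.

## Working session

There is one attempt and no reset: what is moved stays moved. The work goes in short steps, Python scripts to look and compute and a shell command to move; the robot and the scene stay as the last step left them, time stands still between calls to the robot, and variables do not carry over. Pictures are saved under pics/ and viewed, at most 10 in all, crops included, and the job is handed in when it is done.

```bash
mkdir -p pics; python3 - <<'E'
from bench import robot
import cv2,numpy as np
for c in("scene","top"):
    p,d=robot.snapshot(c); cv2.imwrite(f"pics/{c}0.png",p[:,:,::-1]); np.save(f"pics/{c}d.npy",d); np.save(f"pics/{c}p.npy",p)
    k=robot.calibration(c); print(c,k["mtx"].tolist(),np.round(k["extrinsics"],3).tolist())
    for q in("case","lid","paste_jar","tube_offcut","weld_block"): print(q,[(np.round(b["bbox"]).tolist(),round(b["p"],2)) for b in robot.boxes_of(q,c)])
print(robot.get_obs())
E
```

```text
scene [[534.4018847345875, 0.0, 322.5561415746917], [0.0, 534.4018847345875, 234.76777176340553], [0.0, 0.0, 1.0]] [[0.478, 0.692, -0.541, 1.156], [0.878, -0.388, 0.28, -0.223], [-0.016, -0.609, -0.793, 0.872], [0.0, 0.0, 0.0, 1.0]]
case [([244.0, 291.0, 337.0, 404.0], 0.95), ([202.0, 202.0, 295.0, 299.0], 0.94), ([292.0, 127.0, 362.0, 207.0], 0.82)]
lid [([238.0, 290.0, 337.0, 383.0], 0.91), ([292.0, 128.0, 361.0, 176.0], 0.82), ([198.0, 205.0, 293.0, 271.0], 0.65)]
paste_jar [([320.0, 215.0, 353.0, 262.0], 0.7)]
tube_offcut [([125.0, 224.0, 162.0, 268.0], 0.78), ([146.0, 266.0, 188.0, 311.0], 0.17)]
weld_block [([146.0, 266.0, 188.0, 312.0], 0.63), ([198.0, 203.0, 292.0, 271.0], 0.55)]
top [[531.8636927074728, 0.0, 307.17528627620794], [0.0, 531.8636927074728, 244.4527131650741], [0.0, 0.0, 1.0]] [[-0.014, -0.993, 0.115, 0.519], [-1.0, 0.016, 0.022, 0.047], [-0.024, -0.114, -0.993, 1.099], [0.0, 0.0, 0.0, 1.0]]
case [([349.0, 120.0, 441.0, 212.0], 0.97), ([207.0, 300.0, 308.0, 402.0], 0.84), ([336.0, 228.0, 438.0, 321.0], 0.59)]
lid [([210.0, 300.0, 313.0, 400.0], 0.77), ([349.0, 1
[... 200 characters left out ...]
303.0], 0.95)]
{'time': 0.6, 'joint_positions': array([ 1.00988770e+00,  8.71461134e-02,  1.37068467e+00, -1.81138867e-05,
        1.68363715e+00, -1.03102995e-01]), 'qvel': array([ 0.00138548, -0.00021836,  0.00058283, -0.00021983, -0.00074814,
        0.00048874]), 'joint_torque': array([-5.15417469e-04, -3.39780521e+01, -3.02417207e+01,  7.16837542e-02,
        2.38126272e-02,  4.88251828e-06]), 'tool_pos': array([0.24310299, 0.49336234, 0.23054314]), 'ee_rot': array([3.14147045e+00, 3.07388617e-05, 2.68378498e+00]), 'wrist_force': array([-0.71072134, -0.43293873, -0.28377113]), 'wrist_torque': array([0.01284852, 0.0223717 , 0.02491086]), 'finger_force': 0.0, 'width': 0.09442921070898407}
```

View pics/scene0.png

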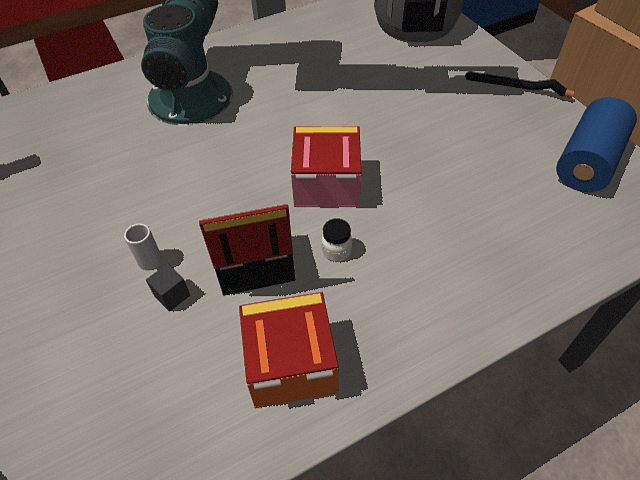

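View pics/top0.png

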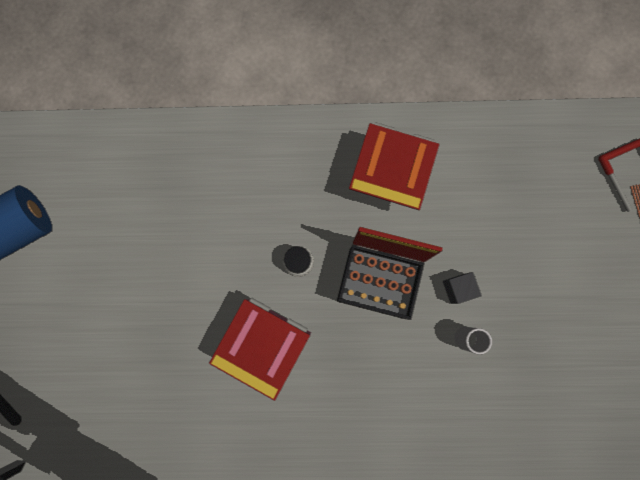

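The pictures show three cases. In scene/top pixels they are pink, shut (326,165)/(262,350), orange, shut (290,350)/(395,167), and black with its lid upright (247,250)/(380,282). The black one is meant. It stands with the jar on one side (297,260 top) and the block and tube on the other (462,288 and 478,341). I'll measure it now and confirm it in a crop.

```bash
cat > h.py <<'E'
from bench import robot
import numpy as np,cv2
def cloud(c,d):
    k=robot.calibration(c);K=k["mtx"];v,u=np.mgrid[:480,:640]
    P=np.stack([(u-K[0,2])/K[0,0]*d,(v-K[1,2])/K[1,1]*d,d],-1)
    E=np.array(k["extrinsics"]);return P@E[:3,:3].T+E[:3,3]
E
python3 - <<'E'
from h import *
for c,(l,t,r,b) in {"top":(330,220,450,330),"scene":(190,195,305,305)}.items():
    d=np.load(f"pics/{c}d.npy");p=np.load(f"pics/{c}p.npy");W=cloud(c,d)
    m=np.zeros(d.shape,bool);m[t:b,l:r]=1;m&=d>0
    hsv=cv2.cvtColor(p,cv2.COLOR_RGB2HSV)
    yel=m&(hsv[...,0]>18)&(hsv[...,0]<35)&(hsv[...,1]>120)&(hsv[...,2]>60)&(W[...,2]>.19)
    lid=m&(W[...,2]>.125)
    rim=m&(W[...,2]>.09)&(W[...,2]<.108)
    for n,q in(("yel",yel),("lid",lid),("rim",rim)):
        X=W[q]; 
        if len(X)<5: print(c,n,len(X));continue
        rect=cv2.minAreaRect(X[:,:2].astype(np.float32)*1000)
        print(c,n,len(X),X.mean(0).round(4),X.min(0).round(3),X.max(0).round(3),np.round(cv2.boxPoints(rect)).tolist())
        if n=="lid":
            u,s,v=np.linalg.svd(X-X.mean(0),full_matrices=False);print("normal",v[2].round(3),s.round(3))
d=np.load("pics/topd.npy");W=cloud("top",d)
for n,(u,v) in dict(jar=(297,260),block=(465,288),tube=(478,341),c1=(347,250),c2=(340,303),c3=(411,318),c4=(424,262)).items(): print(n,W[v-3:v+4,u-3:u+4].reshape(-1,3)[24].round(3),np.median(W[v-3:v+4,u-3:u+4].reshape(-1,3),0).round(3))
p=np.load("pics/topp.npy")[215:330,275:500,::-1];q=np.load("pics/scenep.npy")[190:305,120:345,::-1]
cv2.imwrite("pics/crop.png",cv2.resize(np.vstack([p,q]),None,fx=2.5,fy=2.5))
E
```

```text
top yel 177 [ 0.621  -0.0847  0.2244] [ 0.604 -0.145  0.215] [ 0.639 -0.02   0.234] [[604.0, -145.0], [605.0, -146.0], [640.0, -21.0], [638.0, -20.0]]
top lid 1398 [ 0.6215 -0.0834  0.1982] [ 0.599 -0.152  0.125] [ 0.646 -0.016  0.24 ] [[598.0, -150.0], [612.0, -153.0], [648.0, -19.0], [635.0, -15.0]]
normal [-0.961  0.263  0.08 ] [1.505 1.349 0.07 ]
top rim 1237 [ 0.5642 -0.0705  0.098 ] [ 0.492 -0.149  0.09 ] [0.633 0.014 0.108] [[491.0, -121.0], [598.0, -151.0], [635.0, -15.0], [528.0, 14.0]]
scene yel 575 [ 0.6289 -0.0877  0.2248] [ 0.61  -0.149  0.214] [ 0.648 -0.025  0.236] [[609.0, -149.0], [615.0, -150.0], [649.0, -26.0], [643.0, -24.0]]
scene lid 3769 [ 0.6268 -0.0872  0.1884] [ 0.603 -0.154  0.125] [ 0.648 -0.018  0.241] [[602.0, -152.0], [613.0, -155.0], [650.0, -20.0], [639.0, -17.0]]
normal [-0.964  0.263  0.037] [2.469 2.105 0.091]
scene rim 237 [ 0.624  -0.0851  0.1018] [ 0.5   -0.152  0.09 ] [ 0.739 -0.015  0.108] [[494.0, -77.0], [541.0, -180.0], [754.0, -85.0], [707.0, 18.0]]
jar [0.608 0.09  0.072] [0.608 0.091 0.071]
block [ 0.549 -0.232  0.067] [ 0.549 -0.233  0.061]
tube [ 0.445 -0.266  0.017] [ 0.445 -0.266  0.019]
c1 [ 0.633 -0.01   0.002] [ 0.633 -0.01   0.001]
c2 [ 0.524  0.006 -0.001] [0.524 0.008 0.001]
c3 [ 0.494 -0.12   0.102] [ 0.493 -0.134  0.002]
c4 [ 0.605 -0.168  0.002] [ 0.599 -0.146  0.1  ]
```

View pics/crop.png

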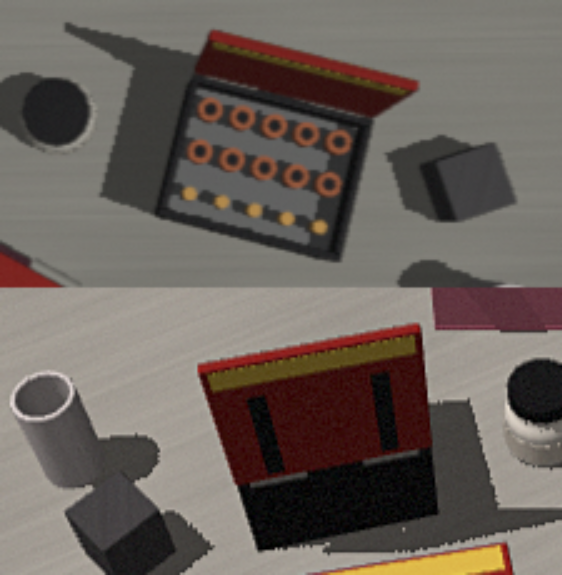

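The crop confirms it: black case, red lid upright, empty-handed approach possible. In the case frame (axis yaw −15.3°), the centre is (0.563, −0.068), the hinge (0.616, −0.083, 0.10) and the lid top z ≈ 0.235, which fits the given sizes. Next I close the fingers, rise, and swing above and behind the lid tilted 40°.

```bash
python3 -m handwheel '[[[0,0,0],[0,0,1],1],[[0,0,0],[0,0,1],1],[[0,0,0],[0,0,1],1]]' >/dev/null
python3 -m handwheel '[[[0,0,-0.044],[0.4,-0.6,0],1],[[0,0,-0.044],[0.4,-0.6,0],1],[[0,0,-0.044],[0.4,-0.6,0],1],[[0,0,-0.044],[0.4,-0.6,0],1],[[0,0,-0.044],[0.4,-0.6,0],1]]' >/dev/null
python3 -m handwheel '[[[0,0,-0.044],[0.4,-0.6,0],1],[[0,0,-0.044],[0.4,-0.6,0],1],[[0,0,-0.044],[0.4,-0.6,0],1],[[0,0,-0.044],[0.4,-0.6,0],1],[[0,0,-0.044],[0.4,-0.6,0],1]]' >/dev/null
python3 -m handwheel '[[[0,0,-0.044],[0.4,-0.6,0],1],[[0,0,-0.044],[0.4,-0.6,0],1],[[0,0,-0.044],[0.4,-0.6,0],1],[[0,0,-0.044],[0.4,-0.6,0],1],[[0,0,-0.044],[0.4,-0.6,0],1]]' >/dev/null
python3 -m handwheel '[[[0,0,-0.044],[0.4,-0.6,0],1],[[0,0,-0.044],[0.4,-0.6,0],1],[[0,0,-0.044],[0.4,-0.6,0],1],[[0,0,-0.044],[0.4,-0.6,0],1],[[0,0,-0.044],[0.4,-0.6,0],1]]'
python3 -m handwheel '[[[-0.0234,-0.0857,0],[0.2,0,0],1],[[-0.0234,-0.0857,0],[0.2,0,0],1],[[-0.0234,-0.0857,0],[0,0,0],1],[[-0.0234,-0.0857,0],[0,0,0],1],[[-0.0234,-0.0857,0],[0,0,0],1]]'
cat >> h.py <<'E'
from scipy.spatial.transform import Rotation as Rn
A=np.array([.9645,-.264,0]);B=np.array([.264,.9645,0])
def st(x): return np.array([x@A,x@B,x[2]])
def pose():
    o=robot.get_obs();R=Rn.from_euler("xyz",o["ee_rot"]).as_matrix()
    print("t",round(o["time"],2),"stz",st(o["tool_pos"]).round(4),"zax",(st(R[:,2])).round(3),"yax",st(R[:,1]).round(3),"F",st(o["wrist_force"]).round(2),"w",round(o["width"],4),"q",o["joint_positions"].round(2))
def lid(c="scene",box=(190,190,320,320)):
    p,d=robot.snapshot(c);W=cloud(c,d);X=W.reshape(-1,3);return p,d,np.stack([X@A,X@B,X[:,2]],-1).reshape(W.shape)
E
python3 - <<'E'
from h import *
pose();p,d,W=lid();cv2.imwrite("pics/s1.png",p[:,:,::-1]);pose()
E
```

```text
time: 2.9
tool_pos: [0.6438, -0.1079, 0.3805]
ee_rot: [3.141, -0.0, 1.299]
wrist_force: [0.5, 0.3, -0.1]
width: 0.0005
finger_force: 0.0
time: 3.4
tool_pos: [0.663, -0.1066, 0.3822]
ee_rot: [2.436, -0.002, 1.302]
wrist_force: [0.6, -0.2, 0.2]
width: 0.0005
finger_force: 0.0
t 3.4 stz [0.6676 0.0722 0.3822] zax [ 0.649  0.001 -0.761] yax [ 0.761 -0.002  0.649] F [ 0.62 -0.02  0.21] w 0.0005 q [-0.23 -0.11  1.42 -0.02  1.13  0.04]
t 3.45 stz [0.6621 0.0726 0.3717] zax [ 0.639  0.001 -0.769] yax [ 0.769 -0.001  0.639] F [-0.17  0.04 -7.24] w 0.0006 q [-0.23 -0.12  1.44 -0.02  1.12  0.04]
```

View pics/s1.png

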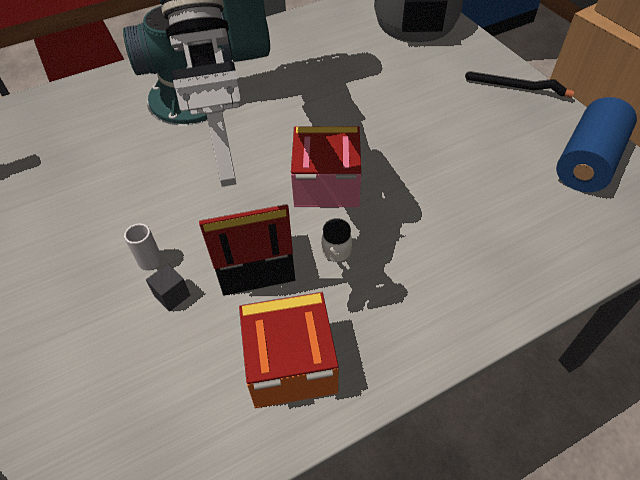

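The picture shows the closed fingertip at (228,183) held high, with the lid still upright at (245,235) and nothing disturbed. The pose moved about 10 mm after the rows ended, so I let it settle and re-read.

```bash
python3 -m handwheel '[[[0,0,0],[0,0,0],1],[[0,0,0],[0,0,0],1]]' >/dev/null; python3 -c "
from h import *
pose()"
```

```text
t 3.65 stz [0.6686 0.0722 0.3829] zax [ 0.644  0.    -0.765] yax [ 0.765 -0.002  0.644] F [ 0.16 -0.21  0.39] w 0.0006 q [-0.23 -0.11  1.41 -0.02  1.14  0.04]
```

```bash
python3 -m handwheel '[[[0,0,0],[0.05,0.19,-0.4],1],[[0,0,0],[0,0,-0.5],1],[[0,0,0],[0,0,-0.5],1],[[0,0,0],[0,0,-0.5],1],[[0,0,0],[0,0,-0.5],1]]' >/dev/null
python3 -m handwheel '[[[0,0,0],[0,0,-0.23],1],[[0,0,0],[0,0,0],1],[[0,0,0],[0,0,0],1]]' >/dev/null; python3 -c "
from h import *
pose()"
python3 -m handwheel '[[[0,0,0],[-0.1,0.027,0],1],[[0,0,0],[-0.1,0.027,0],1],[[0,0,0],[-0.1,0.027,0],1],[[0,0,0],[-0.1,0.027,0],1],[[0,0,0],[-0.1,0.027,0],1]]' >/dev/null; python3 -c "
from h import *
pose()"
python3 -m handwheel '[[[0,0,0],[-0.1,0.027,0],1],[[0,0,0],[-0.1,0.027,0],1],[[0,0,0],[0,0,0],1]]' >/dev/null; python3 -c "
from h import *
pose();p,d,W=lid();cv2.imwrite('pics/s2.png',p[150:320,100:340,::-1].repeat(3,0).repeat(3,1));pose()"
```

```text
t 4.45 stz [0.6694 0.082  0.2516] zax [ 0.645  0.    -0.764] yax [ 0.764 -0.002  0.645] F [-0.03  0.31 -0.  ] w 0.0002 q [-0.21 -0.08  1.65 -0.05  0.87  0.07]
t 4.95 stz [0.6411 0.082  0.2493] zax [ 0.643  0.    -0.766] yax [ 0.766 -0.002  0.643] F [ 0.37 -0.38  0.15] w 0.0004 q [-0.21 -0.14  1.71 -0.05  0.88  0.08]
t 5.25 stz [0.6308 0.082  0.2493] zax [ 0.643  0.001 -0.766] yax [ 0.766 -0.002  0.643] F [ 0.6  -0.83  0.78] w 0.0006 q [-0.21 -0.17  1.73 -0.05  0.88  0.08]
t 5.3 stz [0.6311 0.0819 0.2492] zax [ 0.643  0.    -0.766] yax [ 0.766 -0.002  0.643] F [-0.59  0.18  0.13] w 0.0004 q [-0.21 -0.17  1.73 -0.05  0.88  0.08]
```

View pics/s2.png

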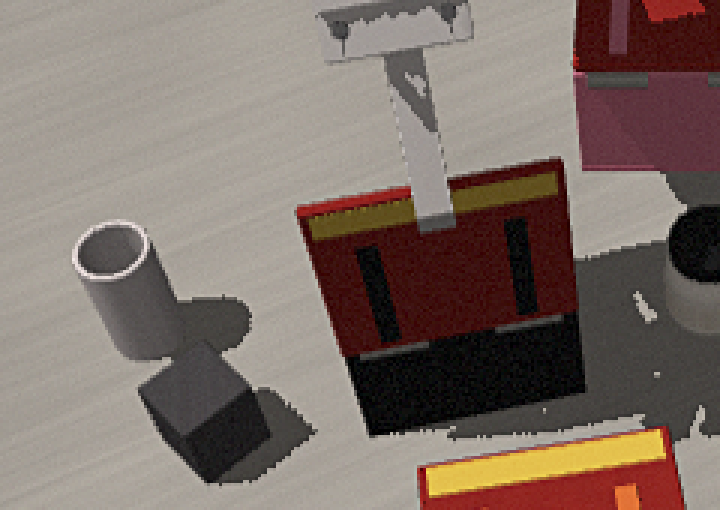

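The crop shows the fingertip over the lid edge, hanging behind the far face at (435,215), with the neighbours standing clear. I keep pulling and add a measurement of the lid angle.

```bash
cat >> h.py <<'E'
def ang(save=None):
    p,d,W=lid();S=W[...,0];T=W[...,1];Z=W[...,2]
    m=(d>0)&(T>.02)&(T<.145)&(abs(T-.082)>.028)&(S>.46)&(S<.66)&(Z>.098)&(Z<.25)
    hsv=cv2.cvtColor(p,cv2.COLOR_RGB2HSV);m&=((hsv[...,0]<6)|(hsv[...,0]>174))&(hsv[...,1]>130)
    if save: cv2.imwrite(save,p[150:320,100:340,::-1].repeat(3,0).repeat(3,1))
    X=np.stack([S[m],Z[m]],-1);X0=np.median(X,0)
    vx,vy,x0,y0=cv2.fitLine(X.astype(np.float32),cv2.DIST_HUBER,0,.001,.001).ravel()
    a=np.arctan2(vy,-vx)%np.pi
    print("angle",round(float(a),3),"n",len(X),"ctr",round(float(x0),3),round(float(y0),3),"top",X[:,1].max().round(3))
E
python3 -c "
from h import *
ang()"
python3 -m handwheel '[[[0,0,0],[-0.1,0.027,0],1],[[0,0,0],[-0.1,0.027,0],1],[[0,0,0],[-0.1,0.027,0],1],[[0,0,0],[-0.1,0.027,0],1],[[0,0,0],[-0.1,0.027,0],1]]' >/dev/null; python3 -c "
from h import *
pose();ang();pose()"
```

```text
angle 1.589 n 1290 ctr 0.625 0.176 top 0.24
t 5.85 stz [0.6048 0.0818 0.2488] zax [ 0.642  0.    -0.767] yax [ 0.767 -0.002  0.642] F [ 0.5  -1.3  -0.58] w 0.0006 q [-0.2  -0.23  1.78 -0.05  0.89  0.08]
angle 1.397 n 1585 ctr 0.612 0.169 top 0.239
t 5.9 stz [0.6042 0.0819 0.2486] zax [ 0.642  0.    -0.767] yax [ 0.767 -0.002  0.642] F [0.03 0.62 0.04] w 0.0007 q [-0.2  -0.23  1.78 -0.05  0.89  0.08]
```

```bash
python3 -m handwheel '[[[0,0,0],[-0.1,0.027,0],1],[[0,0,0],[-0.1,0.027,0],1],[[0,0,0],[-0.1,0.027,0],1],[[0,0,0],[0,0,0],1]]' >/dev/null; python3 -c "
from h import *
pose();ang();ang();ang();pose()"
```

```text
t 6.3 stz [0.5893 0.0818 0.249 ] zax [ 0.642  0.    -0.766] yax [ 0.766 -0.002  0.642] F [-0.02 -1.02 -0.04] w 0.0003 q [-0.2  -0.27  1.81 -0.05  0.9   0.09]
angle 1.287 n 1709 ctr 0.605 0.166 top 0.237
angle 1.284 n 1709 ctr 0.605 0.166 top 0.237
angle 1.278 n 1714 ctr 0.606 0.161 top 0.236
t 6.45 stz [0.5899 0.0818 0.249 ] zax [ 0.643  0.    -0.766] yax [ 0.766 -0.002  0.643] F [-0.62 -0.48  0.27] w 0.0005 q [-0.2  -0.26  1.81 -0.05  0.9   0.09]
```

```bash
python3 -m handwheel '[[[0,0,0],[-0.1,0.027,0],1],[[0,0,0],[0,0,0],1]]' >/dev/null; python3 -c "
from h import *
pose();ang();ang();ang()"
```

```text
t 6.65 stz [0.5844 0.0818 0.2489] zax [ 0.642  0.    -0.766] yax [ 0.766 -0.002  0.642] F [-0.1  -0.27  0.1 ] w 0.0004 q [-0.2  -0.28  1.82 -0.05  0.9   0.09]
angle 1.256 n 1753 ctr 0.603 0.166 top 0.235
angle 1.251 n 1742 ctr 0.603 0.166 top 0.235
angle 1.245 n 1751 ctr 0.603 0.165 top 0.235
```

The lid is falling by itself (1.287→1.245 rad), slowly. Now I lift over the edge, come round to the robot's side, and get under it.

```bash
python3 -m handwheel '[[[0,0,0],[0,0,0.8],1],[[0,0,0],[-0.4,0.11,0],1],[[0,0,0],[-0.76,0.21,0],1],[[0,0,0],[-0.36,0.1,-0.7],1],[[0,0,0],[0,0,-1],1]]' >/dev/null; python3 -c "
from h import *
pose();ang('pics/s3.png');pose()"
```

```text
t 7.3 stz [0.5069 0.0824 0.2091] zax [ 0.651  0.002 -0.759] yax [ 0.759 -0.002  0.651] F [ 0.88 -0.4  -0.55] w 0.0005 q [-0.18 -0.46  2.03 -0.07  0.87  0.11]
angle 1.154 n 1844 ctr 0.597 0.163 top 0.231
t 7.35 stz [0.4979 0.0814 0.1872] zax [ 0.626 -0.001 -0.78 ] yax [ 0.78  -0.001  0.626] F [ -6.12  -0.66 -12.59] w 0.0005 q [-0.18 -0.45  2.05 -0.07  0.87  0.11]
```

View pics/s3.png

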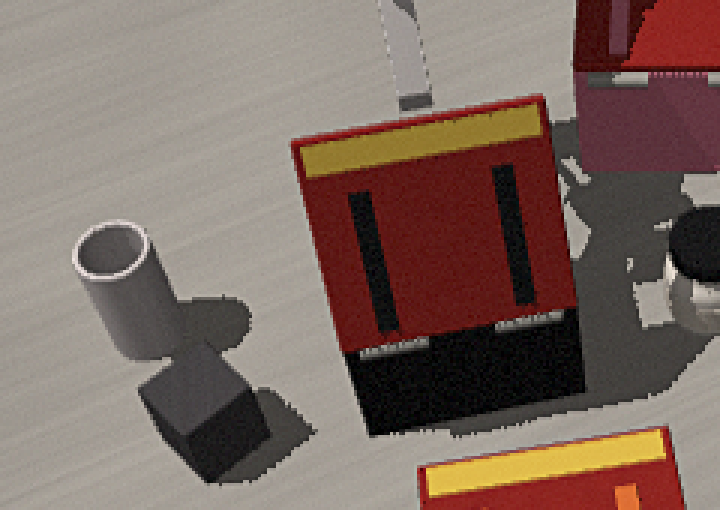

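The lid is at 1.15 rad and the finger waits below and in front of its edge at (415,100). I let the finger settle and track the lid.

```bash
python3 -m handwheel '[[[0,0,0],[0,0,0],1],[[0,0,0],[0,0,0],1]]' >/dev/null; python3 -c "
from h import *
pose();ang()"
```

```text
t 7.55 stz [0.5079 0.082  0.2079] zax [ 0.647  0.001 -0.763] yax [ 0.763 -0.003  0.647] F [-0.63 -1.03  1.73] w 0.0006 q [-0.18 -0.45  2.02 -0.07  0.87  0.11]
angle 1.085 n 1894 ctr 0.593 0.161 top 0.226
```

```bash
python3 -m handwheel '[[[0,0,0],[0,0,-0.08],1],[[0,0,0],[0,0,-0.08],1],[[0,0,0],[0,0,0],1]]' >/dev/null; python3 -c "
from h import *
pose();ang()"
python3 -m handwheel '[[[0,0,0],[0,0,0],1],[[0,0,0],[0,0,0],1]]' >/dev/null; python3 -c "
from h import *
pose();ang()"
python3 -m handwheel '[[[0,0,0],[0,0,0],1],[[0,0,0],[0,0,0],1]]' >/dev/null; python3 -c "
from h import *
pose();ang('pics/s4.png');ang()"
```

```text
t 7.9 stz [0.5065 0.082  0.197 ] zax [ 0.643  0.    -0.766] yax [ 0.766 -0.002  0.643] F [-0.72  0.27 -0.24] w 0.0004 q [-0.18 -0.45  2.04 -0.07  0.85  0.11]
angle 0.949 n 1957 ctr 0.589 0.153 top 0.218
t 8.15 stz [0.506  0.082  0.1962] zax [ 0.643  0.    -0.766] yax [ 0.766 -0.002  0.643] F [ 0.2  -0.1   0.01] w 0.0005 q [-0.18 -0.45  2.04 -0.07  0.85  0.11]
angle 0.818 n 1968 ctr 0.581 0.151 top 0.208
t 8.4 stz [0.5057 0.082  0.1958] zax [ 0.642  0.    -0.767] yax [ 0.767 -0.002  0.642] F [-0.65  0.43  0.45] w 0.0004 q [-0.18 -0.45  2.04 -0.07  0.85  0.11]
angle 0.799 n 1949 ctr 0.58 0.15 top 0.205
angle 0.798 n 1966 ctr 0.58 0.15 top 0.206
```

Caught at 0.80 rad and steady. I hold it for a full second, then lower it at about 0.25 rad/s, following the edge arc.

```bash
python3 -m handwheel '[[[0,0,0],[0,0,0],1],[[0,0,0],[0,0,0],1],[[0,0,0],[0,0,0],1],[[0,0,0],[0,0,0],1],[[0,0,0],[0,0,0],1]]' >/dev/null
python3 -m handwheel '[[[0,0,0],[0,0,0],1],[[0,0,0],[0,0,0],1],[[0,0,0],[0,0,0],1]]' >/dev/null; python3 -c "
from h import *
pose();ang()"
python3 -m handwheel '[[[0,0,0],[-0.043,0.012,-0.05],1],[[0,0,0],[-0.043,0.012,-0.05],1],[[0,0,0],[-0.043,0.012,-0.05],1],[[0,0,0],[-0.043,0.012,-0.05],1],[[0,0,0],[-0.043,0.012,-0.05],1]]' >/dev/null; python3 -c "
from h import *
pose();ang()"
```

```text
t 9.3 stz [0.5059 0.0819 0.196 ] zax [ 0.643  0.    -0.766] yax [ 0.766 -0.002  0.643] F [-1.44  0.5  -0.21] w 0.0004 q [-0.18 -0.45  2.04 -0.07  0.85  0.11]
angle 0.8 n 1954 ctr 0.58 0.15 top 0.207
t 9.85 stz [0.4945 0.082  0.1831] zax [ 0.642  0.    -0.766] yax [ 0.766 -0.002  0.642] F [-0.16 -0.47 -0.16] w 0.0005 q [-0.18 -0.47  2.08 -0.08  0.84  0.12]
angle 0.674 n 1943 ctr 0.575 0.144 top 0.193
```

View pics/s4.png

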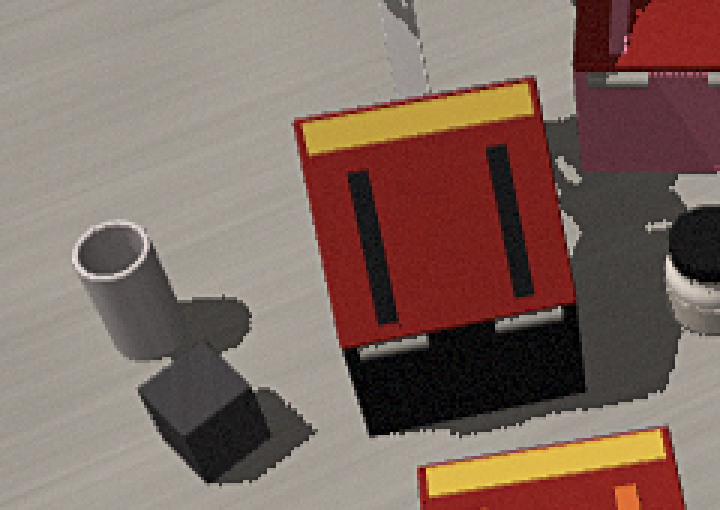

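The picture shows the lid resting half open on the finger, with the edge at (415,95). Lowering follows the plan exactly (0.674 rad measured, 0.675 planned), so I continue.

```bash
python3 -m handwheel '[[[0,0,0],[-0.038,0.01,-0.055],1],[[0,0,0],[-0.038,0.01,-0.055],1],[[0,0,0],[-0.038,0.01,-0.055],1],[[0,0,0],[-0.038,0.01,-0.055],1],[[0,0,0],[-0.038,0.01,-0.055],1]]' >/dev/null; python3 -c "
from h import *
ang()"
python3 -m handwheel '[[[0,0,0],[-0.031,0.008,-0.06],1],[[0,0,0],[-0.031,0.008,-0.06],1],[[0,0,0],[-0.031,0.008,-0.06],1],[[0,0,0],[-0.031,0.008,-0.06],1],[[0,0,0],[-0.031,0.008,-0.06],1]]' >/dev/null; python3 -c "
from h import *
ang()"
python3 -m handwheel '[[[0,0,0],[-0.023,0.006,-0.063],1],[[0,0,0],[-0.023,0.006,-0.063],1],[[0,0,0],[-0.023,0.006,-0.063],1],[[0,0,0],[-0.023,0.006,-0.063],1],[[0,0,0],[-0.023,0.006,-0.063],1]]' >/dev/null; python3 -c "
from h import *
pose();ang();pose()"
```

```text
angle 0.549 n 1888 ctr 0.571 0.138 top 0.18
angle 0.424 n 1809 ctr 0.568 0.132 top 0.166
t 11.5 stz [0.4709 0.0817 0.1387] zax [ 0.643  0.    -0.766] yax [ 0.766 -0.002  0.643] F [ 0.56  0.65 -0.6 ] w 0.0004 q [-0.17 -0.5   2.19 -0.09  0.76  0.14]
angle 0.299 n 1713 ctr 0.566 0.126 top 0.15
t 11.55 stz [0.4704 0.0817 0.1379] zax [ 0.642  0.    -0.767] yax [ 0.767 -0.002  0.642] F [-0.6  -0.01 -2.09] w 0.0005 q [-0.17 -0.5   2.19 -0.09  0.76  0.14]
```

```bash
python3 -m handwheel '[[[0,0,0],[-0.015,0.004,-0.066],1],[[0,0,0],[-0.015,0.004,-0.066],1],[[0,0,0],[-0.015,0.004,-0.066],1],[[0,0,0],[-0.015,0.004,-0.066],1],[[0,0,0],[-0.015,0.004,-0.066],1]]' >/dev/null; python3 -c "
from h import *
ang()"
python3 -m handwheel '[[[0,0,0],[-0.008,0.002,-0.06],1],[[0,0,0],[-0.008,0.002,-0.06],1],[[0,0,0],[-0.008,0.002,-0.06],1],[[0,0,0],[-0.008,0.002,-0.06],1],[[0,0,0],[-0.008,0.002,-0.06],1]]' >/dev/null; python3 -c "
from h import *
pose();ang()"
python3 -m handwheel '[[[0,0,0],[0,0,-0.04],1],[[0,0,0],[0,0,-0.04],1],[[0,0,0],[0,0,-0.04],1],[[0,0,0],[0,0,0],1]]' >/dev/null; python3 -c "
from h import *
pose();ang('pics/s5.png')"
```

```text
angle 0.169 n 1611 ctr 0.543 0.123 top 0.134
t 12.6 stz [0.4652 0.0816 0.1074] zax [ 0.643  0.    -0.766] yax [ 0.766 -0.002  0.643] F [-1.5  -0.84 -0.33] w 0.0005 q [-0.17 -0.49  2.25 -0.1   0.69  0.15]
angle 0.062 n 1508 ctr 0.586 0.112 top 0.12
t 13.05 stz [0.4648 0.0816 0.101 ] zax [ 0.642  0.    -0.767] yax [ 0.767 -0.002  0.642] F [-1.    0.12 -1.69] w 0.0002 q [-0.17 -0.48  2.25 -0.1   0.67  0.15]
angle 0.011 n 1452 ctr 0.541 0.111 top 0.116
```

```bash
python3 -m handwheel '[[[0,0,0],[0,0,-0.03],1],[[0,0,0],[0,0,-0.03],1],[[0,0,0],[0,0,-0.03],1],[[0,0,0],[0,0,-0.03],1],[[0,0,0],[0,0,-0.03],1]]' >/dev/null; python3 -c "
from h import *
pose();ang();ang()"
python3 -m handwheel '[[[0,0,0],[0,0,-0.04],1],[[0,0,0],[0,0,-0.04],1],[[0,0,0],[-0.02,0.006,-0.04],1],[[0,0,0],[-0.02,0.006,-0.04],1],[[0,0,0],[0,0,0],1]]' >/dev/null; python3 -c "
from h import *
pose();ang();ang('pics/s6.png')"
```

```text
t 13.6 stz [0.4656 0.0817 0.0946] zax [ 0.644  0.001 -0.765] yax [ 0.765 -0.002  0.644] F [ 0.28 -0.13  0.02] w -0.0 q [-0.17 -0.47  2.26 -0.1   0.65  0.16]
angle 0.001 n 1444 ctr 0.564 0.11 top 0.116
angle 0.007 n 1440 ctr 0.563 0.11 top 0.115
t 14.2 stz [0.4625 0.0817 0.0853] zax [ 0.642  0.    -0.767] yax [ 0.767 -0.002  0.642] F [0.23 0.38 0.4 ] w 0.0007 q [-0.17 -0.46  2.28 -0.1   0.63  0.16]
angle 0.01 n 1444 ctr 0.565 0.11 top 0.115
angle 0.003 n 1435 ctr 0.535 0.111 top 0.116
```

The lid is shut (angle ≈ 0) with no contact force. I take the hand back, then up.

```bash
python3 -m handwheel '[[[0,0,0],[-0.2,0.055,0],1],[[0,0,0],[-0.3,0.08,0],1],[[0,0,0],[-0.3,0.08,0],1],[[0,0,0],[-0.3,0.08,0.1],1],[[0,0,0],[-0.2,0.055,0.4],1]]' >/dev/null
python3 -m handwheel '[[[0,0,0],[0,0,0.6],1],[[0,0,0],[0,0,0.6],1],[[0,0,0],[0,0,0.6],1],[[0,0,0],[0,0,0.3],1],[[0,0,0],[0,0,0],1]]' >/dev/null
python3 -m handwheel '[[[0,0,0],[0,0,0],1],[[0,0,0],[0,0,0],1]]' >/dev/null;  python3 - <<'E'
from h import *
pose();ang()
p,d=robot.snapshot("top");cv2.imwrite("pics/t7.png",p[:,:,::-1])
W=cloud("top",d)
for n,(u,v) in dict(jar=(297,260),block=(465,288)).items(): print(n,W[v,u].round(3))
E
```

```text
t 15.5 stz [0.3994 0.0833 0.2129] zax [ 0.637 -0.002 -0.771] yax [ 0.771 -0.002  0.637] F [ 0.33  0.39 -0.21] w 0.0005 q [-0.13 -0.76  2.16 -0.1   1.06  0.16]
angle 3.141 n 1430 ctr 0.571 0.11 top 0.115
jar [0.608 0.091 0.072]
block [ 0.549 -0.234  0.06 ]
```

View pics/t7.png

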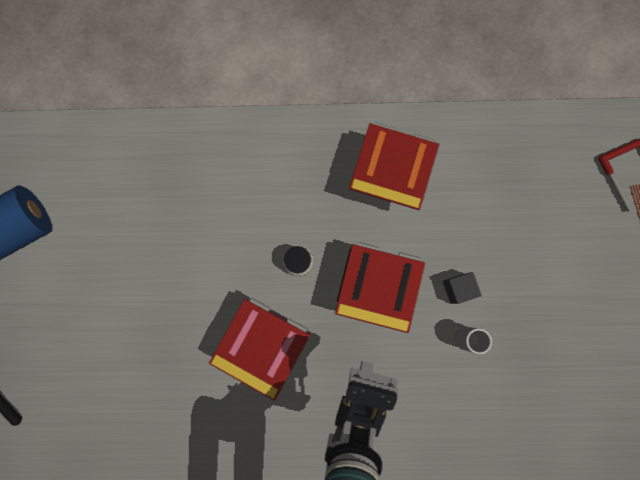

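The lid is shut, at (380,290), and the jar (297,260), block (462,288) and tube (478,341) have not moved. Joint 2 is near its lower limit, so I ease forward slightly in free air before handing in.

```bash
python3 -m handwheel '[[[0,0,0],[0.1,-0.03,0],1],[[0,0,0],[0.2,-0.05,0],1],[[0,0,0],[0.1,-0.03,0],1],[[0,0,0],[0,0,0],1],[[0,0,0],[0,0,0],1]]' >/dev/null; python3 - <<'E'
from h import *
pose();ang();print(robot.close_job())
E
```

```text
t 16.1 stz [0.421  0.0834 0.2152] zax [ 0.639 -0.002 -0.769] yax [ 0.769 -0.002  0.639] F [ 0.05 -0.1   0.28] w 0.0003 q [-0.14 -0.69  2.13 -0.1   1.02  0.15]
angle 0.009 n 1448 ctr 0.57 0.11 top 0.114
the job is handed in; nothing more can be done
None
```

I tipped the black case's lid, caught it on the finger at 0.80 rad, held it still for about a second, lowered it at about 0.25 rad/s until shut, withdrew the hand and handed the job in at about 16 s; the jar, tube and block were not moved, but joint 2 read −0.76 rad, its lower limit, during the withdrawal, and I can't rule out that it passed it slightly.

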